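Open the chain saw's oil filler for topping up

TASK

The chain saw on the bench needs its chain oil topped up, so open the oil filler: flip the cap's yellow tab all the way upright first, then use it to unscrew the cap anticlockwise until you feel the stop, lift the cap out and set it down gently, standing upright inside the steel tray, and let go. The tab is thin plastic, so never force it: stop turning as soon as the stop is felt, and do not pull before the cap is free. Leave the tray, oil bottle, screw box and board where they are.

Things in the scene. Friction and masses are not known exactly. Their poses are not given: they have to be found in the camera images.
- saw: Red and black battery chain saw (4 kg) lying steady on its bar side, left face up; it does not move. Origin on the bench straight below the oil filler; z up, x to the saw's top (hand guard side), y forward along the guide bar, which lies low (z 22 mm) out to y = 370 mm. The red housing spans x -55 to +90, y -195 to +45 mm, its upper face at z = 95 mm.
- handle_crown (a point): Highest part of the saw's black front handle, a 22 mm tube that arches along the saw's x over the housing, 103 mm behind (-y of) the filler; this point is its upper side, 153 mm above the bench. The hand guard (x 90 to 170, y -55 to 0 mm) ends at z = 135 mm.
- nose_notch (a point): Middle of the notch in the saw's housing that takes the nose of the folded tab and keeps the closed cap from turning: between two red posts, each 8 mm (x) by 6 mm (y), 16 mm apart inside, 32 mm from the filler axis along the saw x, on a block 32 mm wide (y) up to z = 118 mm. This point is level with the posts' tops, 127.5 mm above the bench.
- filler (a point): Centre of the mouth of the round black filler neck (48 mm diameter), 113 mm above the bench; axes as the saw. Inside, two lugs of the cap sit under a flange, pressed up by a sprung seal (10 N); turning drags (0.1 to 0.2 N m). An anticlockwise turn (from above) of 40 to 86 degrees, different each time and not to be seen, brings the lugs to a solid plastic stop, good for 0.5 N m.
- cap_mid (a point): Loose oil cap, black, 45 g, 42 mm diameter: point on its axis, half-way up its 9 mm disc, 19 mm above the foot of its stem. z: its axis, up. x: from hinge pin to nose of the folded tab. Closed: disc top 123.5 mm above the bench, x along the saw's x. At the stop (or up to 5 degrees short) it is free and the seal pushes it up 3 mm; before that it cannot be pulled out. It stands by itself on its stem.
- tab_pivot (a point): Middle of the tab's hinge pin, on the cap's axis, 4 mm above the disc's top and 27.5 mm above the foot of the stem; the pin lies along the cap's y axis. Axes as for cap_mid.
- tab_mid (a point): Point in the yellow ribbed, grippy tab, 17 mm from the hinge pin, half-way through its thickness. The tab is a plate 8 mm thick and 40 mm wide (y) from 2 to 27 mm from the pin, then a nose 12 mm wide out to 35 mm. x points from pin to nose, z out of its upper face, y along the pin. Its straight side edges are free and can be pinched across the 40 mm width, folded or upright.
- tab (a joint): Angle of the tab: 0 folded flat on the cap, 1.57 upright, 1.62 its end. The hinge is stiff (0.04 N m) and the tab stays where it is left.
- tray_in (a point): Centre of the inner floor of the shallow steel tray (4 mm above the bench). Inside 122 mm along x and 162 mm along y, walls 4 mm thick and 22 mm high over the bench. z up.
- tray: The loose steel tray (0.8 kg), outside 130 x 170 x 22 mm; origin at the centre of its underside.
- oil_bottle: White bottle with green label and red cap, 72 mm diameter, 190 mm tall, on the robot's side of the saw near its rear handle; origin at the centre of its foot.
- screw_box: Blue box of screws, 60 x 90 x 48 mm, on the robot's side of the saw; origin at the centre of its underside.
- offcut: Pine board, 90 x 160 x 28 mm, lying beyond the tray on the robot's left; origin at the centre of its underside.

How it is judged:
On the way, in this order (a step that is already met when the one before it is completed fails the run):
1. the tab is flipped upright while the cap is still closed (value of joint tab above 1.3 rad and angle between the x axis of cap_mid and the x axis of saw, either way round below 0.25 rad and distance between cap_mid and filler below 0.01 m), for 0.1 s.
2. the cap is turned anticlockwise by more than 23 degrees while still seated in the neck (angle between the x axis of cap_mid and the x axis of saw, either way round above 0.4 rad and distance between cap_mid and filler below 0.0135 m), for 0.1 s.
3. the cap is lifted clear of the neck (z of cap_mid in the frame of filler above 0.025 m), for 0.1 s.
At the end, for the whole second after the job is handed in: The cap stands upright (within 0.15 rad) on the floor of the tray, its centre within 55 mm (tray x) and 75 mm (tray y) of the tray's centre, at rest and released; the tray is within 30 mm of where it was (x of cap_mid in the frame of tray_in between -0.055 and 0.055 m and y of cap_mid in the frame of tray_in between -0.075 and 0.075 m and z of cap_mid in the frame of tray_in between 0.013 and 0.025 m and angle between cap_mid's own z axis and vertical below 0.15 rad and linear speed of cap below 0.02 m/s and distance of tray from where it was at the start of the episode below 0.03 m); the robot touches nothing.
It fails at once if the tab or cap is forced: more than 80 N between the fingers and the cap with its tab (contact force between the fingers and cap above 80 N).
It fails at once if the cap is forced in its seat: over 20 N on a lug at the stop (about 0.5 N m), or over 70 N between cap and saw in all (pulled before free, turned with the tab folded) (contact force between cap and bayonet_c10 above 20 N or contact force between cap and bayonet_c11 above 20 N or contact force between cap and saw above 70 N).
It fails at once if the robot presses on the saw with more than 25 N (contact force between any of the fingers, the arm and saw above 25 N).
It fails at once if the cap is dropped: it falls faster than 0.5 m/s with no finger on it (linear speed of cap above 0.5 m/s and contact force between the fingers and cap below 0.05 N).
It fails at once if the tray, oil bottle, screw box or board is shifted by more than 30 mm (distance of any of oil_bottle, screw_box, offcut, tray from where it was at the start of the episode above 0.03 m).
It also fails if it takes over 72 s, if anything falls off the work surface, if the arm or the gripper's body presses on something with over 40 N, if the wrist force passes 120 N, or if a joint passes its speed limit or range.

ROBOT

A 6-joint arm with a two-finger parallel gripper is mounted at the origin on the work surface. World frame = base frame: x ahead of the robot, y to its left, z up, the work surface at z = 0. Lengths are in m, angles in rad, forces in N, time in s.
With the tool pointing down it reaches from about 0.25 to 0.775 m from the base axis. Payload 4 kg.
Tool frame: the origin (TCP) lies on the centre line of the jaws, within the pads' length; the fingertips stand 25 mm ahead of it and the grasp point (between the pads) lies 6 mm ahead of it; z points along the fingers, y is the line along which they close (so a half turn about z gives the same grasp; the last joint's range is limited). The gripper opens to 94 mm and grips with 3 to 60 N. Pads are 16 mm wide; open, the fingers measure 119 mm over their backs; the gripper's body (75 mm by 177 mm) begins 78 mm behind the grasp point.
Start: joints at [-1.327, 0.087, 1.371, -0, 1.684, -0.103], TCP at [0.187, -0.517, 0.231] pointing down, gripper open.
Joint ranges: [-3.1, 3.1], [-0.76, 2.03], [0.27, 2.55], [-1.08, 4.22], [0.17, 2.65], [-2.57, 2.57]. Speed limits (rad/s): [2.79, 2.79, 3.14, 3.14, 3.14, 3.14].

INTERFACE

Orientations are given as [roll, pitch, yaw] about the fixed x, y, z axes, in that order (R = Rz(yaw) Ry(pitch) Rx(roll)).
In Python, from bench import robot, imaging gives the robot as it stands. The module is installed in compiled form; this text tells all that it offers.
- The arm moves only by the tool drive_tool, never from a script. Its argument "series" is a list of rows, each a list of 3 entries, a list of its own where there are three numbers: the finger opening in m, from 0 to 0.094, then the shift along the tool's x, y, z in m, then the turn, a rotation vector about the tool's x, y, z in rad. A call has 1 to 5 rows; each row is the pose to reach, as a shift and turn from the pose commanded when the call began, along the tool's axes at that moment; what a row does not reach only later rows make up. A row lasts 1/8 s, in which the tool goes at most 62.5 mm and 10.7 degrees, less where a joint would pass 70% of its speed; a pose out of reach is approached as far as the arm can. A call with a gripper value outside its range is refused whole. The fingers move at their own pace and stop on an object; the grip force is fixed at half the most. Time passes only in rows, so rows that repeat a pose let the fingers close. It gives the time, the measured TCP pose, the force, the opening and the grip force at its end, in the units of the state.
- robot.get_obs(): the state, without advancing time (a new reading comes with each control period).
- imaging.snapshot(name): name is "side" or "top"; returns the picture (420x560x3 uint8, red, green, blue); there is no depth.
- imaging.get_calibration(name): a dict with "intrinsics" (3x3 intrinsics, pixels), "position" and "rotation" of the camera in the world. Camera axes: x right, y up, looking along -z (the intrinsics and any distortion apply to the point x, -y, -z); pixel columns grow to the right and rows downward; lengths in m; the calibration is good to about 2 mm. A picture is of the moment at which its call begins. get_calibration takes no time and is no camera call.
- robot.close_job(): hands the job in; it is judged then, once.
The state is a dict: "time": time; "joint_positions": joint angles; "qvel": joint speeds; "joint_torque": joint torques, N m; "tool_pos": TCP position; "ee_rot": TCP orientation; "wrist_force": force on the tool from outside, world axes, zero at the start; "wrist_torque": the same for the moment, N m; "width": finger opening in m; "finger_force": force on a finger pad.
Only numpy, scipy, OpenCV 4.12 (cv2) and the standard library are available. Lean on these libraries where they do the work, as an engineer would, in place of code of your own. Each camera call takes 0.05 s, during which the arm holds its last target. There are 200 camera calls.

## Working session

There is one attempt and no reset: what is moved stays moved. The work goes in short steps, Python scripts to look and compute and a tool call to move; the robot and the scene stay as the last step left them, time stands still between calls to the robot, and variables do not carry over. Pictures are saved under pics/ and viewed, at most 13 in all, crops included, and the job is handed in when it is done.

Besides the shell and the picture viewer there is one more tool, called as name(argument=value, ...), one argument or row to a line, values as JSON. drive_tool: Moves the arm, as the interface text tells. Its arguments: {"type":"object","properties":{"series":{"type":"array"}},"required":["series"]}

```bash
mkdir -p pics; cat > h.py <<'E'
import numpy as np, cv2
from bench import robot, imaging
def snap(n,f):
    im=imaging.snapshot(n); cv2.imwrite('pics/'+f,cv2.cvtColor(im,cv2.COLOR_RGB2BGR)); return im
def ray(n,u,v):
    c=imaging.get_calibration(n);K=np.array(c['intrinsics']);R=np.array(c['rotation'])
    d=np.linalg.inv(K)@[u,v,1]; d=R@(d*[1,-1,-1]); return np.array(c['position']),d
def onz(n,u,v,z):
    p,d=ray(n,u,v); return p+d*(z-p[2])/d[2]
def proj(n,P):
    c=imaging.get_calibration(n);K=np.array(c['intrinsics']);R=np.array(c['rotation'])
    q=R.T@(np.array(P)-c['position'])*[1,-1,-1]; q=K@q; return q[:2]/q[2]
E
python3 - <<'E'
from h import *
for n in('top','side'):
    im=snap(n,n+'0.png'); c=imaging.get_calibration(n); print(c)
    hsv=cv2.cvtColor(im,cv2.COLOR_RGB2HSV); m=cv2.inRange(hsv,(20,120,100),(35,255,255))
    k,l,s,ce=cv2.connectedComponentsWithStats(m)
    for i in range(1,k):
        if s[i,4]>20: print(n,s[i],ce[i])
print(robot.get_obs())
E
```

```text
{'intrinsics': array([[396.79359014,   0.        , 274.88892435],
       [  0.        , 396.79359014, 205.22691255],
       [  0.        ,   0.        ,   1.        ]]), 'position': array([0.32420284, 0.09990167, 1.02031707]), 'rotation': array([ 0.1732655 ,  0.01973419, -1.54503503])}
top [  60   61   56   50 1742] [87.71986223 85.54190586]
top [369 151  18  17 247] [377.38461538 159.70040486]
{'intrinsics': array([[488.21162002,   0.        , 278.13906414],
       [  0.        , 488.21162002, 209.14235684],
       [  0.        ,   0.        ,   1.        ]]), 'position': array([0.0882415 , 1.0365583 , 1.18605059]), 'rotation': array([ 0.77177427, -0.0035029 , -2.71792486])}
side [275 157  14  10  91] [281.23076923 161.49450549]
side [106 278   9  11  23] [110.17391304 282.86956522]
side [ 81 282  13  21  60] [ 88.06666667 292.71666667]
side [  67  282   61  107 2223] [ 93.71974809 329.93432299]
side [116 286  32  51 246] [129.82113821 309.11788618]
side [219 326  26  55 361] [231.66204986 353.08587258]
side [231 329  23  54 171] [242.43859649 352.76023392]
side [ 54 347  26  39 169] [ 66.14201183 367.84023669]
side [ 38 351  19  31 119] [ 46.23529412 368.36134454]
{'time': 0.1, 'joint_positions': array([-1.32708710e+00,  8.78957853e-02,  1.37208164e+00,  9.12854587e-06,
        1.68362686e+00, -1.03091664e-01]), 'qvel': array([-4.99758699e-05, -9.46058273e-04, -4.74714169e-03,  1.40680189e-03,
        6.09303154e-04,  8.83340065e-04]), 'joint_torque': array([ 2.38086737e-03, -3.41251445e+01, -3.03301799e+01,  7.19930744e-02,
        3.03578249e-02, -1.01885717e-04]), 'tool_pos': array([ 0.1868343 , -0.5168185 ,  0.22942406]), 'ee_rot': array([-3.13959263e+00, -2.16039844e-04,  3.46801689e-01]), 'wrist_force': array([-0.33394751, -1.18005099,  0.52370793]), 'wrist_torque': array([ 0.02174656, -0.00291502, -0.00952726]), 'finger_force': 0.0, 'width': 0.09400083794535134}
```

View pics/top0.png

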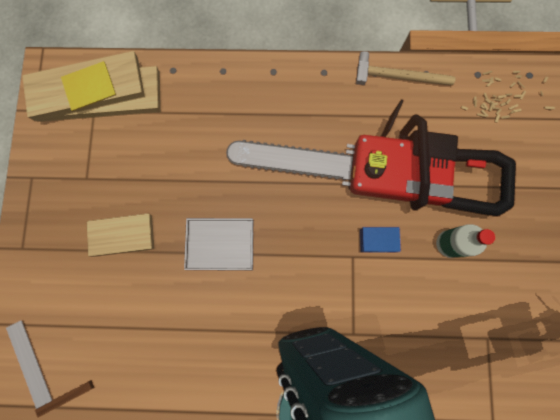

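View pics/side0.png

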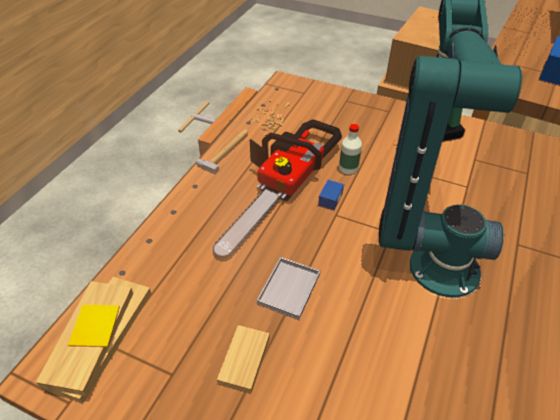

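```bash
cat >> h.py <<'E'
from scipy.spatial.transform import Rotation as Ro
_g=imaging.get_calibration
class _I: pass
def cal(n):
    c=dict(_g(n)); c['rotation']=Ro.from_euler('xyz',c['rotation']).as_matrix(); return c
class imaging2: get_calibration=staticmethod(cal); snapshot=staticmethod(imaging.snapshot)
imaging=imaging2
def crop(im,f,x,y,w,h,s):
    cv2.imwrite('pics/'+f,cv2.cvtColor(cv2.resize(im[y:y+h,x:x+w],None,fx=s,fy=s,interpolation=cv2.INTER_CUBIC),cv2.COLOR_RGB2BGR))
E
python3 - <<'E'
from h import *
t=cv2.cvtColor(cv2.imread('pics/top0.png'),4); s=cv2.cvtColor(cv2.imread('pics/side0.png'),4)
a=cv2.resize(t[120:220,340:440],(400,400),interpolation=2); b=cv2.resize(s[125:205,240:320],(400,400),interpolation=2)
cv2.imwrite('pics/c1.png',cv2.cvtColor(np.hstack([a,b]),4))
print('tab top',onz('top',377.4,159.7,.1315),'side',onz('side',281.2,161.5,.1315))
hs=cv2.cvtColor(t,cv2.COLOR_RGB2HSV)
m=((hs[...,1]<60)&(hs[...,2]>110)).astype(np.uint8)
k,l,st,ce=cv2.connectedComponentsWithStats(m)
for i in range(1,k):
    if st[i,4]>300:
        ys,xs=np.where(l==i); print(st[i],ce[i],cv2.minAreaRect(np.c_[xs,ys].astype(np.float32)))
for z,p in((.022,(237,152)),(.022,(340,163)),(.022,(186,219)),(.022,(253,219)),(.022,(253,270)),(.022,(186,270)),(.19,(487,238)),(.048,(381,240)),(.028,(120,235)),(.153,(424,160))): print(p,onz('top',*p,z))
E
```

```text
tab top [ 0.59125111 -0.11248206  0.1315    ] side [ 0.58849153 -0.10647709  0.1315    ]
[    0     0   468   215 24096] [206.61043327  31.05668991] ((233.5, 107.0), (214.0, 467.0), 90.0)
[ 468    0   92   32 2725] [514.97394495  15.43486239] ((513.5, 15.5), (31.0, 91.0), 90.0)
[ 227  140  125   40 2744] [289.9201895  158.60860058] ((288.7342529296875, 158.4522705078125), (124.90380859375, 23.89401626586914), 8.27589225769043)
[ 184  218   69   52 3481] [218.96753806 243.6440678 ] ((218.0, 243.5), (51.0, 68.0), 90.0)
[455 225  31  31 604] [468.0397351  240.28145695] ((469.2647399902344, 240.05885314941406), (31.28709602355957, 28.134132385253906), 75.96376037597656)
[   6  321   46   87 1510] [ 28.6781457 364.2192053] ((28.44186782836914, 364.0222473144531), (87.10295867919922, 17.80342674255371), 69.02650451660156)
(237, 152) [0.63777675 0.22706058 0.022     ]
(340, 163) [ 0.61335211 -0.04195715  0.022     ]
(186, 219) [0.45768638 0.34989566 0.022     ]
(253, 219) [0.46162329 0.17882512 0.022     ]
(253, 270) [0.33373658 0.17431096 0.022     ]
(186, 270) [0.32946364 0.34160878 0.022     ]
(487, 238) [ 0.40995542 -0.32135434  0.19      ]
(381, 240) [ 0.41360465 -0.13740291  0.048     ]
(120, 235) [0.41229903 0.51320831 0.028     ]
(424, 160) [ 0.58616867 -0.21151076  0.153     ]
```

View pics/c1.png

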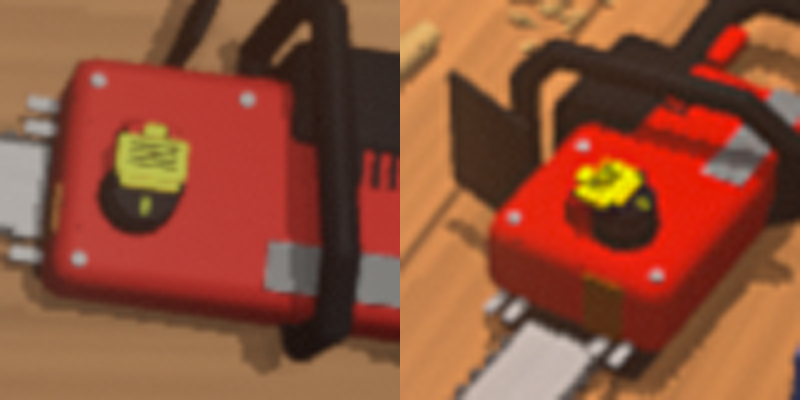

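```bash
python3 - <<'E'
from h import *
t=cv2.cvtColor(cv2.imread('pics/top0.png'),4)
hs=cv2.cvtColor(t,cv2.COLOR_RGB2HSV).astype(int)
P=[]
for x in range(250,335,5):
    c=[y for y in range(135,185) if hs[y,x,1]<60 and hs[y,x,2]>90]
    P.append([x,(c[0]+c[-1])/2])
W=np.array([onz('top',*p,.022)[:2] for p in P]); k=np.polyfit(W[:,1],W[:,0],1); r=W[:,0]-np.polyval(k,W[:,1])
print('bar yaw',-np.degrees(np.arctan(k[0])),'res',abs(r).max())
m=cv2.inRange(hs.astype(np.uint8),(20,120,100),(35,255,255)); ys,xs=np.where((m>0)&(abs(np.indices(m.shape)[1]-377)<20))
W=np.array([onz('top',a,b,.131)[:2]for a,b in zip(xs,ys)]); 
for th in (-5,-7,-9,-11):
    q=np.radians(th); ex=np.array([np.cos(q),np.sin(q)]);ey=np.array([-ex[1],ex[0]])
    u=W@ex;v=W@ey; print(th,'ext',np.ptp(u),np.ptp(v),'mid nose-end pin',ex*(u.max()-.035+.001)+ey*(v.max()+v.min())/2)
# red top screws plane check
for p in((98,80),(248,100),(79,259)): print(onz('top',340+p[0]/4,120+p[1]/4,.096))
E
```

```text
bar yaw -6.688647212720935 res 0.0015988124087084055
-5 ext 0.05369087649320736 0.04017907916004349 mid nose-end pin [ 0.57895147 -0.11158126]
-7 ext 0.05393059232398123 0.04067625708557452 mid nose-end pin [ 0.57914579 -0.11110562]
-9 ext 0.05410460203537926 0.041123877257543885 mid nose-end pin [ 0.57933191 -0.11063821]
-11 ext 0.054212693623372 0.04152139431972259 mid nose-end pin [ 0.57950952 -0.11017703]
[ 0.65079891 -0.09077534  0.096     ]
[ 0.63987771 -0.18071904  0.096     ]
[ 0.53937384 -0.07809345  0.096     ]
```

```bash
cat >> h.py <<'E'
YAW=np.radians(-6.7); PIN=np.array([.576,-.109,.1275])
def RT(tilt,yaw=YAW): return Ro.from_euler('xyz',[np.pi,np.radians(tilt),yaw])
def go(p,R,n=5,ref=None):
    o=robot.get_obs(); p0=o['tool_pos'] if ref is None else ref[0]; R0=Ro.from_euler('xyz',o['ee_rot']) if ref is None else ref[1]
    print('shift',np.round(R0.inv().apply(np.array(p)-p0),4),'turn',np.round((R0.inv()*R).as_rotvec(),4))
def st():
    o=robot.get_obs()
    for k in('time','joint_positions','tool_pos','ee_rot','wrist_force','wrist_torque','width','finger_force'): print(k,np.round(o[k],4))
def arc(tab,tilt,d=.008,r=.017,pin=PIN,yaw=YAW):
    "TCP pose for pinch at r on tab at angle tab(deg)"
    a=np.radians(tab); ex=np.array([np.cos(yaw),np.sin(yaw),0]); R=RT(tilt,yaw)
    C=pin+r*(np.cos(a)*ex+np.sin(a)*np.array([0,0,1])); return C-(.025-d)*R.as_matrix()[:,2],R
E
python3 - <<'E'
from h import *
go([.187,-.517,.34],RT(0)); go([.40,-.30,.36],RT(0)); p,R=arc(0,40); print(p); go(p+[0.05,0,.1],R)
E
```

```text
shift [ 1.000e-04  0.000e+00 -1.106e-01] turn [-2.000e-03  3.000e-04  4.637e-01]
shift [ 0.2742 -0.1317 -0.1303] turn [-2.000e-03  3.000e-04  4.637e-01]
[ 0.60373666 -0.11225831  0.14052276]
shift [ 0.5766 -0.2218 -0.0105] turn [ 0.1599 -0.6851  0.4453]
```

drive_tool(
  series=[
    [0.094, [0, 0, -0.06], [0, 0, 0]],
    [0.094, [0.02, -0.01, -0.11], [0, 0, 0.1]],
    [0.094, [0.07, -0.035, -0.13], [0, 0, 0.25]],
    [0.094, [0.125, -0.06, -0.13], [0, 0, 0.4]],
    [0.094, [0.18, -0.087, -0.13], [0, 0, 0.46]],
  ],
)

```text
time: 0.72
tool_pos: [0.3276, -0.373, 0.3603]
ee_rot: [3.141, -0.0, -0.117]
wrist_force: [0.8, 0.2, 0.5]
width: 0.0943
finger_force: 0.0
```

```bash
python3 - <<'E'
from h import *
st();p,R=arc(0,40); go(p-.08*R.as_matrix()[:,2]+[0,0,.02],R)
E
```

```text
time 0.725
joint_positions [-9.6440e-01 -2.1400e-02  1.2269e+00  1.0000e-04  1.9359e+00  7.2300e-01]
tool_pos [ 0.3276 -0.373   0.3603]
ee_rot [ 3.1415e+00 -2.0000e-04 -1.1660e-01]
wrist_force [0.8321 0.1627 0.4809]
wrist_torque [ 0.0508 -0.0396  0.0429]
width 0.0943
finger_force 0.0
shift [ 0.2953 -0.2911  0.1386] turn [ 2.000e-04 -6.984e-01  3.000e-04]
```

drive_tool(
  series=[
    [0.094, [0.042, -0.042, 0], [0, -0.1, 0]],
    [0.094, [0.084, -0.084, 0], [0, -0.2, 0]],
    [0.094, [0.126, -0.126, 0], [0, -0.35, 0]],
    [0.094, [0.168, -0.168, 0.0], [0, -0.5, 0]],
    [0.094, [0.21, -0.21, 0.0], [0, -0.6, 0]],
  ],
)

```text
time: 1.35
tool_pos: [0.5607, -0.1877, 0.359]
ee_rot: [3.141, 0.605, -0.113]
wrist_force: [0.7, -1.5, -0.0]
width: 0.0939
finger_force: 0.0
```

```bash
python3 - <<'E'
from h import *
st();p,R=arc(0,40); go(p-.05*R.as_matrix()[:,2],R)
E
```

```text
time 1.35
joint_positions [-0.3461  0.6614  0.4733 -0.2523  2.585   1.1622]
tool_pos [ 0.5607 -0.1877  0.359 ]
ee_rot [ 3.1413  0.6053 -0.1126]
wrist_force [ 0.6966 -1.5376 -0.0132]
wrist_torque [-0.0362 -0.3163  0.0032]
width 0.0939
finger_force 0.0
shift [ 0.1572 -0.0797  0.1104] turn [ 0.0029 -0.0929  0.0034]
```

```bash
python3 - <<'E'
from h import *
p,R=arc(0,34.7); go(p-.04*R.as_matrix()[:,2],R)
E
```

```text
shift [ 0.151  -0.0797  0.1201] turn [ 0.0027 -0.0004  0.0035]
```

drive_tool(
  series=[
    [0.064, [0.01, -0.05, 0.0], [0, 0, 0]],
    [0.064, [0.045, -0.08, 0.03], [0, 0, 0]],
    [0.064, [0.08, -0.08, 0.06], [0, 0, 0]],
    [0.064, [0.12, -0.08, 0.09], [0, 0, 0]],
    [0.064, [0.151, -0.08, 0.12], [0, 0, 0]],
  ],
)

```text
time: 1.98
tool_pos: [0.6248, -0.116, 0.173]
ee_rot: [-3.141, 0.602, -0.112]
wrist_force: [1.5, 0.6, 0.3]
width: 0.0641
finger_force: 0.0
```

```bash
python3 - <<'E'
from h import *
st();p,R=arc(0,34.7); go(p,R)
im=imaging.snapshot('top'); im2=imaging.snapshot('side')
a=cv2.resize(im[110:230,320:440],(400,400),interpolation=2); b=cv2.resize(im2[105:205,230:330],(400,400),interpolation=2)
cv2.imwrite('pics/c2.png',cv2.cvtColor(np.hstack([a,b]),4))
E
```

```text
time 1.975
joint_positions [-0.2368  0.7594  0.6851 -0.0934  2.2937  1.4063]
tool_pos [ 0.6248 -0.116   0.173 ]
ee_rot [-3.1412  0.6024 -0.1125]
wrist_force [1.5428 0.5783 0.326 ]
wrist_torque [-0.0025 -0.2522 -0.0085]
width 0.0641
finger_force 0.0
shift [-0.0007 -0.0013  0.0388] turn [ 0.0022 -0.0033  0.0037]
```

View pics/c2.png

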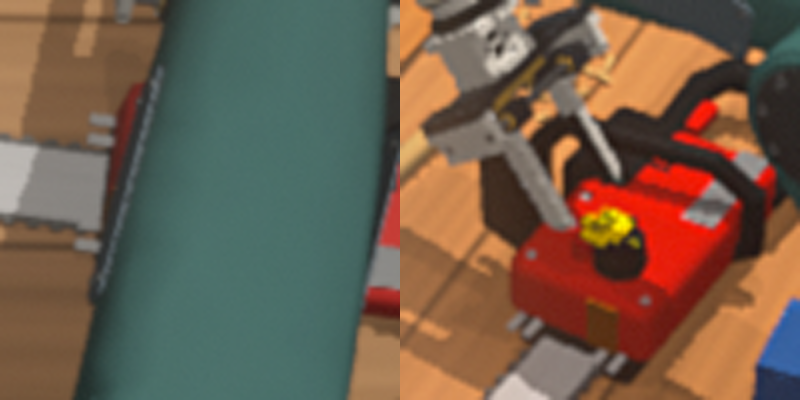

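```bash
python3 - <<'E'
from h import *
o=robot.get_obs(); R=Ro.from_euler('xyz',o['ee_rot']).as_matrix()
f=lambda P:(proj('side',P)-[230,105])*4+[400,0]
g=lambda P:(proj('side',P)-[240,125])*5
for s in(-1,1):
  for w in (.032,.044): print('tip',f(o['tool_pos']+R@[0,s*w,.025]))
ex=np.array([np.cos(YAW),np.sin(YAW),0]);ey=np.array([-ex[1],ex[0],0]);z=np.array([0,0,.004])
for P in (PIN+.035*ex+z,PIN+.027*ex+.02*ey+z,PIN+.027*ex-.02*ey+z,PIN+.002*ex-.02*ey+z,PIN+.002*ex+.02*ey+z): print(f(P),(proj('top',P)-[340,120])*4)
E
```

```text
tip [566.55631772 219.97354595]
tip [558.94451412 228.08147873]
tip [606.02270341 177.93478362]
tip [613.21759212 170.2709398 ]
[583.73678213 214.19591993] [150.01618653 126.31961283]
[579.52076368 230.68716794] [114.07817807 134.96568069]
[604.1405801  204.28601281] [183.28831782 144.03526927]
[629.7794997  214.19401091] [179.14903575 185.52212752]
[605.40459772 240.88844827] [109.62929195 176.33155438]
```

```bash
python3 - <<'E'
import cv2,numpy as np
im=cv2.imread('pics/c1.png'); im2=cv2.imread('pics/c2.png')
for i,(I,x0,x1) in {'top':(im,0,400),'side':(im2,400,800)}.items():
    m=cv2.inRange(cv2.cvtColor(I,40),(22,120,110),(36,255,255)); m[:,:x0]=0; m[:,x1:]=0
    k,l,s,c=cv2.connectedComponentsWithStats(m); j=1+s[1:,4].argmax(); ys,xs=np.where(l==j)
    print(i,s[j],c[j],*[ (xs[a],ys[a]) for a in (xs.argmin(),xs.argmax(),ys.argmin(),ys.argmax())])
E
```

```text
top [ 115  125   72   68 3796] [150.73314015 160.7918862 ] (np.int64(115), np.int64(165)) (np.int64(186), np.int64(146)) (np.int64(151), np.int64(125)) (np.int64(162), np.int64(192))
side [ 582  210   52   37 1250] [607.352  227.7832] (np.int64(582), np.int64(234)) (np.int64(633), np.int64(221)) (np.int64(611), np.int64(210)) (np.int64(600), np.int64(246))
```

drive_tool(
  series=[
    [0.064, [0, 0, 0.02], [0, 0, 0]],
    [0.064, [0, 0, 0.03], [0, 0, 0]],
    [0.064, [0, 0, 0.038], [0, 0, 0]],
    [0.064, [0, 0, 0.038], [0, 0, 0]],
  ],
)

```text
time: 2.58
tool_pos: [0.603, -0.1139, 0.1453]
ee_rot: [3.141, 0.6, -0.113]
wrist_force: [0.4, 0.5, 0.2]
width: 0.064
finger_force: 0.0
```

```bash
python3 - <<'E'
from h import *
st(); im2=imaging.snapshot('side')
crop(im2,'c3.png',230,105,100,100,6)
E
```

```text
time 2.575
joint_positions [-0.2408  0.7067  0.8228 -0.0894  2.2062  1.4123]
tool_pos [ 0.603  -0.1139  0.1453]
ee_rot [ 3.1415  0.5998 -0.1134]
wrist_force [0.381  0.4827 0.1989]
wrist_torque [ 0.0017 -0.2878  0.0313]
width 0.064
finger_force 0.0
```

View pics/c3.png

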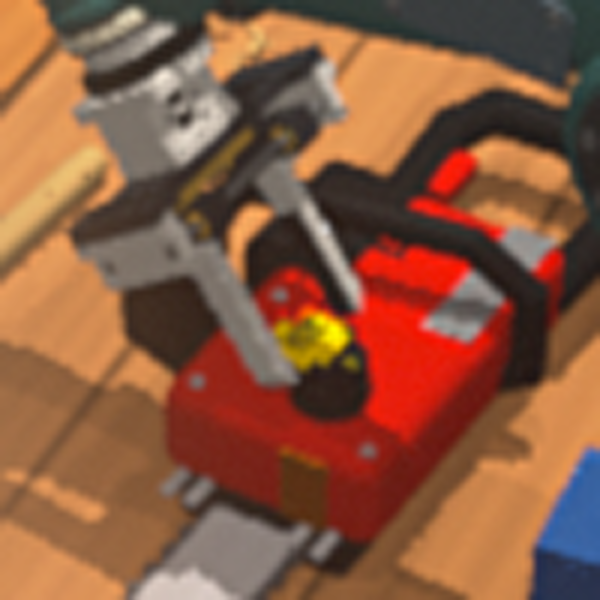

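drive_tool(
  series=[
    [0.06, [0, 0, 0.003], [0, 0, 0]],
    [0.05, [0, 0, 0.003], [0, 0, 0]],
    [0.042, [0, 0, 0.003], [0, 0, 0]],
    [0.038, [0, 0, 0.003], [0, 0, 0]],
    [0.038, [0, 0, 0.003], [0, 0, 0]],
  ],
)

```text
time: 3.25
tool_pos: [0.6017, -0.1135, 0.1424]
ee_rot: [-3.141, 0.6, -0.113]
wrist_force: [0.4, 1.0, -0.4]
width: 0.0398
finger_force: 29.9
```

```bash
python3 - <<'E'
from h import *
st()
E
```

```text
time 3.25
joint_positions [-0.2408  0.7044  0.8322 -0.0888  2.1991  1.4128]
tool_pos [ 0.6017 -0.1135  0.1424]
ee_rot [-3.1414  0.5998 -0.113 ]
wrist_force [ 0.4332  0.9614 -0.4454]
wrist_torque [ 0.1024 -0.2728 -0.0751]
width 0.0398
finger_force 29.8812
```

```bash
cat >> h.py <<'E'
def rows(pin,degs):
    o=robot.get_obs(); R0=Ro.from_euler('xyz',o['ee_rot']); q=R0.inv().apply(pin-o['tool_pos']); q[1]=0; print('q',q)
    for a in degs:
        a=np.radians(a); print(np.round(q-Ro.from_rotvec([0,a,0]).apply(q),4),round(a,3))
E
python3 - <<'E'
from h import *
rows(np.array([.577,-.1105,.1275]),[6,12,18,24,30,36,42])
E
```

```text
q [-0.01212478  0.          0.02631117]
[-0.0028  0.     -0.0011] 0.105
[-0.0057  0.     -0.0019] 0.209
[-0.0087  0.     -0.0025] 0.314
[-0.0117  0.     -0.0027] 0.419
[-0.0148  0.     -0.0025] 0.524
[-0.0178  0.     -0.0021] 0.628
[-0.0207  0.     -0.0014] 0.733
```

drive_tool(
  series=[
    [0.038, [-0.0014, 0, -0.0006], [0, 0.052, 0]],
    [0.038, [-0.0028, 0, -0.0011], [0, 0.105, 0]],
    [0.038, [-0.0057, 0, -0.0019], [0, 0.209, 0]],
    [0.038, [-0.0057, 0, -0.0019], [0, 0.209, 0]],
  ],
)

```text
time: 3.75
tool_pos: [0.5976, -0.113, 0.1475]
ee_rot: [-3.141, 0.389, -0.113]
wrist_force: [0.9, 0.0, -1.9]
width: 0.0397
finger_force: 30.0
```

```bash
python3 - <<'E'
from h import *
st();rows(np.array([.577,-.1105,.1275]),[8,16,24,32,40])
E
```

```text
time 3.75
joint_positions [-0.252   0.5317  1.0195 -0.0569  1.9756  1.4196]
tool_pos [ 0.5976 -0.113   0.1475]
ee_rot [-3.1413  0.3891 -0.113 ]
wrist_force [ 0.8611  0.0272 -1.947 ]
wrist_torque [ 0.185  -0.6392 -0.0776]
width 0.0397
finger_force 29.997
q [-0.0116679   0.          0.02636096]
[-0.0038  0.     -0.0014] 0.14
[-0.0077  0.     -0.0022] 0.279
[-0.0117  0.     -0.0025] 0.419
[-0.0157  0.     -0.0022] 0.559
[-0.0197  0.     -0.0013] 0.698
```

drive_tool(
  series=[
    [0.038, [-0.0038, 0, -0.0014], [0, 0.14, 0]],
    [0.038, [-0.0077, 0, -0.0022], [0, 0.279, 0]],
    [0.038, [-0.0117, 0, -0.0025], [0, 0.419, 0]],
    [0.038, [-0.0157, 0, -0.0022], [0, 0.559, 0]],
    [0.038, [-0.0157, 0, -0.0022], [0, 0.559, 0]],
  ],
)

```text
time: 4.38
tool_pos: [0.5839, -0.1113, 0.1524]
ee_rot: [-3.141, -0.169, -0.114]
wrist_force: [9.3, -0.6, -12.0]
width: 0.0395
finger_force: 30.0
```

```bash
python3 - <<'E'
from h import *
st();rows(np.array([.577,-.1105,.1275]),[8,16,24,32,40,48])
E
```

```text
time 4.375
joint_positions [-0.3015  0.0956  1.5264  0.0332  1.3539  1.3785]
tool_pos [ 0.5839 -0.1113  0.1524]
ee_rot [-3.1406 -0.169  -0.1138]
wrist_force [  9.3287  -0.6484 -11.9767]
wrist_torque [-0.0048 -1.4065  0.0157]
width 0.0395
finger_force 29.9979
q [-0.01099624  0.          0.02339552]
[-0.0034  0.     -0.0013] 0.14
[-0.0069  0.     -0.0021] 0.279
[-0.0105  0.     -0.0024] 0.419
[-0.0141  0.     -0.0023] 0.559
[-0.0176  0.     -0.0016] 0.698
[-0.021   0.     -0.0004] 0.838
```

```bash
python3 - <<'E'
from h import *
T=[(.6017,.1424,.600),(.5976,.1475,.389),(.5839,.1524,-.169)]
A=[];b=[]
for x,z,f in T:
    c,s=np.cos(f),np.sin(f)
    A+=[[1,0,-c,s],[0,1,s,c]]; b+=[x,z]
r=np.linalg.lstsq(np.array(A),np.array(b),rcond=None); print(r)
px,pz=r[0][:2]
rows(np.array([px,-.1105,pz]),[6,12,18,24,30,36])
E
```

```text
(array([ 0.58079041,  0.12562518, -0.00753727,  0.02604581]), array([6.52305112e-07]), np.int32(4), array([2.41747856, 2.41747856, 0.3947118 , 0.3947118 ]))
q [-0.0075992   0.          0.02587731]
[-0.0027  0.     -0.0007] 0.105
[-0.0055  0.     -0.001 ] 0.209
[-0.0084  0.     -0.0011] 0.314
[-0.0112  0.     -0.0009] 0.419
[-0.014   0.     -0.0003] 0.524
[-0.0167  0.      0.0005] 0.628
```

drive_tool(
  series=[
    [0.038, [0.002, 0, 0.002], [0, 0, 0]],
    [0.038, [-0.0007, 0, 0.0013], [0, 0.105, 0]],
    [0.038, [-0.0035, 0, 0.001], [0, 0.209, 0]],
    [0.038, [-0.0035, 0, 0.001], [0, 0.209, 0]],
  ],
)

```text
time: 4.88
tool_pos: [0.58, -0.1109, 0.1527]
ee_rot: [-3.141, -0.374, -0.114]
wrist_force: [2.5, 1.3, -5.0]
width: 0.0397
finger_force: 30.0
```

```bash
python3 - <<'E'
from h import *
st();rows(np.array([.580,-.1105,.1265]),[6,12,18,24,30,36])
E
```

```text
time 4.875
joint_positions [-0.3287 -0.0447  1.7058  0.0878  1.1162  1.3315]
tool_pos [ 0.58   -0.1109  0.1527]
ee_rot [-3.1408 -0.3739 -0.1136]
wrist_force [ 2.462   1.2795 -5.0185]
wrist_torque [0.3104 0.0304 0.0866]
width 0.0397
finger_force 29.9984
q [-0.00961351  0.          0.02436122]
[-0.0026  0.     -0.0009] 0.105
[-0.0053  0.     -0.0015] 0.209
[-0.008   0.     -0.0018] 0.314
[-0.0107  0.     -0.0018] 0.419
[-0.0135  0.     -0.0015] 0.524
[-0.0162  0.     -0.001 ] 0.628
```

drive_tool(
  series=[
    [0.038, [-0.0021, 0, 0.0], [0, 0.105, 0]],
    [0.038, [-0.0048, 0, -0.0005], [0, 0.209, 0]],
    [0.038, [-0.0075, 0, -0.0008], [0, 0.314, 0]],
    [0.038, [-0.0102, 0, -0.0008], [0, 0.419, 0]],
    [0.038, [-0.0102, 0, -0.0008], [0, 0.419, 0]],
  ],
)

```text
time: 5.5
tool_pos: [0.5711, -0.1099, 0.1506]
ee_rot: [-3.14, -0.794, -0.113]
wrist_force: [-2.5, 2.0, 0.5]
width: 0.0395
finger_force: 30.0
```

```bash
python3 - <<'E'
from h import *
st();rows(np.array([.580,-.1105,.1265]),[5,10,15])
E
```

```text
time 5.5
joint_positions [-0.4044 -0.2711  2.0595  0.3661  0.6133  1.0597]
tool_pos [ 0.5711 -0.1099  0.1506]
ee_rot [-3.1402 -0.7936 -0.1131]
wrist_force [-2.4807  1.9504  0.4887]
wrist_torque [0.2856 0.6766 0.0681]
width 0.0395
finger_force 30.0013
q [-0.01094429  0.          0.02326546]
[-0.0021  0.     -0.0009] 0.087
[-0.0042  0.     -0.0015] 0.175
[-0.0064  0.     -0.002 ] 0.262
```

drive_tool(
  series=[
    [0.038, [-0.0021, 0, -0.0006], [0, 0.087, 0]],
    [0.038, [-0.0042, 0, -0.001], [0, 0.165, 0]],
    [0.038, [-0.0042, 0, -0.001], [0, 0.165, 0]],
  ],
)

```text
time: 5.88
tool_pos: [0.5685, -0.1094, 0.1488]
ee_rot: [-3.139, -0.959, -0.113]
wrist_force: [-0.9, 1.5, -1.1]
width: 0.0398
finger_force: 30.0
```

```bash
python3 - <<'E'
from h import *
st(); im2=imaging.snapshot('side')
crop(im2,'c4.png',230,105,100,100,6)
E
```

```text
time 5.875
joint_positions [-0.4392 -0.3148  2.1854  0.6917  0.4278  0.7333]
tool_pos [ 0.5685 -0.1094  0.1488]
ee_rot [-3.1389 -0.9594 -0.1135]
wrist_force [-0.8811  1.5226 -1.1248]
wrist_torque [0.2526 0.5494 0.1517]
width 0.0398
finger_force 30.0005
```

View pics/c4.png

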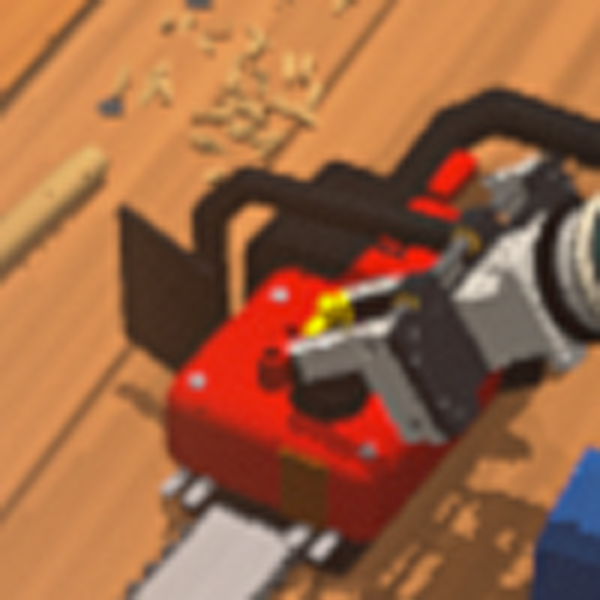

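drive_tool(
  series=[
    [0.06, [0, 0, 0], [0, 0, 0]],
    [0.06, [0, 0, -0.005], [0, 0, 0]],
    [0.06, [0, 0, -0.04], [0, 0, 0]],
    [0.06, [0.02, 0, -0.08], [0, -0.1, 0]],
    [0.06, [0.04, 0, -0.1], [0, -0.25, 0]],
  ],
)

```text
time: 6.55
tool_pos: [0.5066, -0.1037, 0.2397]
ee_rot: [3.139, -0.708, -0.115]
wrist_force: [1.0, -0.5, 1.2]
width: 0.0598
finger_force: 0.0
```

```bash
python3 - <<'E'
from h import *
st(); go([.58,-.1108,.25],RT(0))
E
```

```text
time 6.55
joint_positions [-0.4447 -0.4721  1.9726  0.2539  0.9754  1.1723]
tool_pos [ 0.5066 -0.1037  0.2397]
ee_rot [ 3.1392 -0.7075 -0.1154]
wrist_force [ 1.0389 -0.4582  1.2228]
wrist_torque [0.0712 0.2625 0.0169]
width 0.0598
finger_force 0.0
shift [ 0.0627 -0.0015  0.0401] turn [ 1.700e-03 -7.075e-01  6.000e-04]
```

drive_tool(
  series=[
    [0.06, [0.015, 0, 0.0], [0, -0.18, 0]],
    [0.06, [0.03, 0, 0.01], [0, -0.36, 0]],
    [0.06, [0.045, -0.001, 0.025], [0, -0.54, 0]],
    [0.06, [0.0627, -0.0015, 0.04], [0, -0.707, 0]],
    [0.06, [0.0627, -0.0015, 0.04], [0, -0.707, 0]],
  ],
)

```text
time: 7.18
tool_pos: [0.5857, -0.1109, 0.2421]
ee_rot: [-3.141, 0.007, -0.114]
wrist_force: [-0.3, 0.3, -1.3]
width: 0.06
finger_force: 0.0
```

```bash
python3 - <<'E'
from h import *
st(); go([.58,-.1108,.160],RT(0))
im=imaging.snapshot('top');im2=imaging.snapshot('side')
a=cv2.resize(im[110:230,320:440],(400,400),interpolation=2); b=cv2.resize(im2[125:205,240:320],(400,400),interpolation=2)
cv2.imwrite('pics/c5.png',cv2.cvtColor(np.hstack([a,b]),4))
f=lambda P:(proj('side',P)-[240,125])*5+[400,0]
ez=np.array([0,0,1]); pin=np.array([.58,-.1108,.1275]); ey=np.array([.117,.993,0])
for q in (.002,.027):
  for s in(-.02,.02): print(f(pin+q*ez+s*ey))
E
```

```text
time 7.175
joint_positions [-2.8180e-01  1.9390e-01  1.2281e+00 -6.0000e-04  1.7267e+00  1.4024e+00]
tool_pos [ 0.5857 -0.1109  0.2421]
ee_rot [-3.141   0.0071 -0.1135]
wrist_force [-0.3486  0.2859 -1.2976]
wrist_torque [ 0.0222  0.0276 -0.0157]
width 0.06
finger_force 0.0
shift [-0.0051  0.0006  0.0821] turn [-0.0006  0.0071  0.0034]
[635.36173482 167.87670088]
[604.90807012 201.17325369]
[635.98701612 138.84001877]
[605.20123608 172.0744819 ]
```

View pics/c5.png

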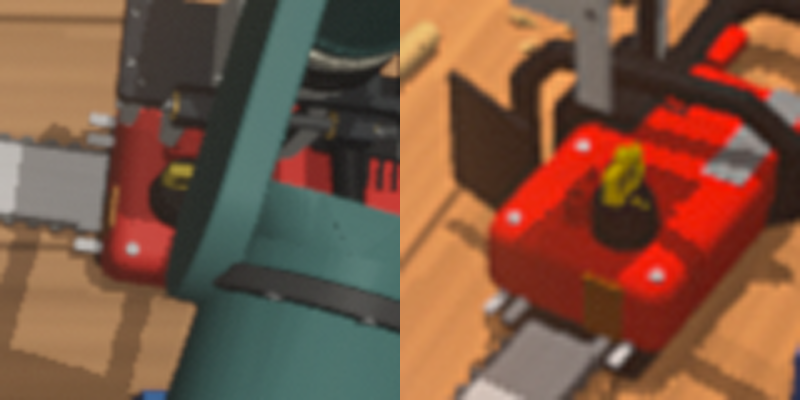

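drive_tool(
  series=[
    [0.06, [-0.005, 0.0005, 0.04], [0, 0.007, 0.003]],
    [0.06, [-0.005, 0.0005, 0.065], [0, 0.007, 0.003]],
    [0.06, [-0.005, 0.0005, 0.083], [0, 0.007, 0.003]],
    [0.06, [-0.005, 0.0005, 0.083], [0, 0.007, 0.003]],
  ],
)

```text
time: 7.78
tool_pos: [0.5763, -0.1098, 0.1663]
ee_rot: [3.141, -0.011, -0.117]
wrist_force: [0.3, 0.7, 0.4]
width: 0.0604
finger_force: 0.0
```

drive_tool(
  series=[
    [0.05, [0, 0, 0], [0, 0, 0]],
    [0.043, [0, 0, 0], [0, 0, 0]],
    [0.038, [0, 0, 0], [0, 0, 0]],
    [0.038, [0, 0, 0], [0, 0, 0]],
  ],
)

```text
time: 8.28
tool_pos: [0.5783, -0.1102, 0.1671]
ee_rot: [3.141, -0.013, -0.116]
wrist_force: [0.1, 0.2, 2.6]
width: 0.0396
finger_force: 30.0
```

```bash
python3 - <<'E'
from h import *
st()
E
```

```text
time 8.275
joint_positions [-0.2855  0.1838  1.3884  0.0016  1.5565  1.4015]
tool_pos [ 0.5783 -0.1102  0.1671]
ee_rot [ 3.141  -0.013  -0.1162]
wrist_force [0.1166 0.1853 2.5846]
wrist_torque [0.0217 0.0391 0.0441]
width 0.0396
finger_force 30.0013
```

drive_tool(
  series=[
    [0.038, [0, 0, 0], [0, 0, -0.07]],
    [0.038, [0, 0, 0], [0, 0, -0.14]],
    [0.038, [0, 0, 0], [0, 0, -0.21]],
    [0.038, [0, 0, 0], [0, 0, -0.21]],
  ],
)

```text
time: 8.78
tool_pos: [0.5784, -0.1108, 0.1671]
ee_rot: [3.137, -0.013, 0.092]
wrist_force: [0.7, -2.8, 4.1]
width: 0.0398
finger_force: 30.0
```

```bash
python3 - <<'E'
from h import *
st()
E
```

```text
time 8.775
joint_positions [-2.8590e-01  1.8380e-01  1.3883e+00  6.0000e-04  1.5559e+00  1.1926e+00]
tool_pos [ 0.5784 -0.1108  0.1671]
ee_rot [ 3.1371 -0.0129  0.0923]
wrist_force [ 0.6715 -2.7704  4.1412]
wrist_torque [-0.4231 -0.029  -0.1135]
width 0.0398
finger_force 30.0023
```

drive_tool(
  series=[
    [0.038, [0, 0, 0], [0, 0, -0.1]],
    [0.038, [0, 0, 0], [0, 0, -0.2]],
    [0.038, [0, 0, 0], [0, 0, -0.3]],
    [0.038, [0, 0, 0], [0, 0, -0.37]],
    [0.038, [0, 0, 0], [0, 0, -0.37]],
  ],
)

```text
time: 9.4
tool_pos: [0.5785, -0.1111, 0.1671]
ee_rot: [3.132, -0.01, 0.461]
wrist_force: [1.5, -4.3, 4.3]
width: 0.0395
finger_force: 30.0
```

```bash
python3 - <<'E'
from h import *
st()
E
```

```text
time 9.4
joint_positions [-2.8610e-01  1.8380e-01  1.3883e+00  1.0000e-04  1.5553e+00  8.2340e-01]
tool_pos [ 0.5785 -0.1111  0.1671]
ee_rot [ 3.132  -0.0105  0.4614]
wrist_force [ 1.5289 -4.2627  4.2892]
wrist_torque [-0.7962 -0.2689 -0.1547]
width 0.0395
finger_force 30.0048
```

drive_tool(
  series=[
    [0.038, [0, 0.0005, 0], [0, 0, -0.05]],
    [0.038, [0, 0.0005, 0], [0, 0, -0.09]],
    [0.038, [0, 0.0005, 0], [0, 0, -0.09]],
  ],
)

```text
time: 9.78
tool_pos: [0.5786, -0.1113, 0.1671]
ee_rot: [3.132, -0.01, 0.551]
wrist_force: [0.4, -3.0, 5.0]
width: 0.0397
finger_force: 30.0
```

```bash
cat > r.py <<'E'
from bench import robot
o=robot.get_obs(); print(round(o['time'],2),o['tool_pos'].round(4),'yaw',o['ee_rot'][2].round(4),'F',o['wrist_force'].round(2),'T',o['wrist_torque'].round(3),o['joint_torque'][5].round(3))
E
python3 r.py
```

```text
9.78 [ 0.5786 -0.1113  0.1671] yaw 0.5514 F [ 0.44 -3.01  4.97] T [-0.714 -0.201 -0.194] -0.217
```

drive_tool(
  series=[
    [0.038, [0, 0, 0], [0, 0, -0.02]],
    [0.038, [0, 0, 0], [0, 0, -0.04]],
    [0.038, [0, 0, 0], [0, 0, -0.04]],
  ],
)

```text
time: 10.15
tool_pos: [0.5787, -0.1113, 0.1671]
ee_rot: [3.131, -0.009, 0.591]
wrist_force: [1.1, -3.3, 5.8]
width: 0.0392
finger_force: 30.0
```

```bash
python3 r.py
```

```text
10.15 [ 0.5787 -0.1113  0.1671] yaw 0.5912 F [ 1.13 -3.27  5.76] T [-0.699 -0.176 -0.152] -0.21
```

drive_tool(
  series=[
    [0.038, [0, 0, 0], [0, 0, -0.02]],
    [0.038, [0, 0, 0], [0, 0, -0.04]],
    [0.038, [0, 0, 0], [0, 0, -0.04]],
  ],
)

```text
time: 10.52
tool_pos: [0.5787, -0.1113, 0.1671]
ee_rot: [3.131, -0.009, 0.631]
wrist_force: [0.5, -3.5, 5.8]
width: 0.0393
finger_force: 30.0
```

```bash
python3 r.py
```

```text
10.53 [ 0.5787 -0.1113  0.1671] yaw 0.6313 F [ 0.51 -3.5   5.82] T [-0.675 -0.206 -0.16 ] -0.203
```

drive_tool(
  series=[
    [0.038, [0, 0, 0], [0, 0, -0.02]],
    [0.038, [0, 0, 0], [0, 0, -0.04]],
    [0.038, [0, 0, 0], [0, 0, -0.04]],
  ],
)

```text
time: 10.9
tool_pos: [0.5787, -0.1113, 0.1672]
ee_rot: [3.13, -0.009, 0.671]
wrist_force: [0.5, -3.6, 5.7]
width: 0.039
finger_force: 30.0
```

```bash
python3 r.py
```

```text
10.9 [ 0.5787 -0.1113  0.1672] yaw 0.6713 F [ 0.47 -3.64  5.71] T [-0.737 -0.225 -0.198] -0.199
```

drive_tool(
  series=[
    [0.038, [0, 0, 0], [0, 0, -0.02]],
    [0.038, [0, 0, 0], [0, 0, -0.04]],
    [0.038, [0, 0, 0], [0, 0, -0.04]],
  ],
)

```text
time: 11.28
tool_pos: [0.5788, -0.1114, 0.1672]
ee_rot: [3.13, -0.008, 0.711]
wrist_force: [1.4, -3.2, 5.3]
width: 0.0392
finger_force: 30.0
```

```bash
python3 r.py
```

```text
11.28 [ 0.5788 -0.1114  0.1672] yaw 0.7113 F [ 1.38 -3.23  5.27] T [-0.752 -0.274 -0.221] -0.197
```

drive_tool(
  series=[
    [0.038, [0, 0, 0], [0, 0, -0.02]],
    [0.038, [0, 0, 0], [0, 0, -0.04]],
    [0.038, [0, 0, 0], [0, 0, -0.04]],
  ],
)

```text
time: 11.65
tool_pos: [0.5788, -0.1113, 0.1672]
ee_rot: [3.129, -0.008, 0.751]
wrist_force: [0.5, -3.1, 5.8]
width: 0.0396
finger_force: 30.0
```

```bash
python3 r.py
```

```text
11.65 [ 0.5788 -0.1113  0.1672] yaw 0.7513 F [ 0.48 -3.06  5.81] T [-0.716 -0.263 -0.229] -0.199
```

drive_tool(
  series=[
    [0.038, [0, 0, 0], [0, 0, -0.02]],
    [0.038, [0, 0, 0], [0, 0, -0.04]],
    [0.038, [0, 0, 0], [0, 0, -0.04]],
  ],
)

```text
time: 12.02
tool_pos: [0.5789, -0.1113, 0.1672]
ee_rot: [3.129, -0.008, 0.791]
wrist_force: [0.5, -3.9, 5.8]
width: 0.0395
finger_force: 30.0
```

```bash
python3 r.py
```

```text
12.03 [ 0.5789 -0.1113  0.1672] yaw 0.7913 F [ 0.46 -3.9   5.78] T [-0.771 -0.241 -0.19 ] -0.192
```

drive_tool(
  series=[
    [0.038, [0, 0, 0], [0, 0, -0.02]],
    [0.038, [0, 0, 0], [0, 0, -0.04]],
    [0.038, [0, 0, 0], [0, 0, -0.04]],
  ],
)

```text
time: 12.4
tool_pos: [0.579, -0.1113, 0.1673]
ee_rot: [3.129, -0.007, 0.831]
wrist_force: [0.9, -3.3, 4.9]
width: 0.0393
finger_force: 30.0
```

```bash
python3 r.py
```

```text
12.4 [ 0.579  -0.1113  0.1673] yaw 0.8314 F [ 0.88 -3.25  4.95] T [-0.712 -0.292 -0.133] -0.187
```

drive_tool(
  series=[
    [0.038, [0, 0, 0], [0, 0, -0.02]],
    [0.038, [0, 0, 0], [0, 0, -0.04]],
    [0.038, [0, 0, 0], [0, 0, -0.04]],
  ],
)

```text
time: 12.78
tool_pos: [0.5791, -0.1113, 0.1674]
ee_rot: [3.128, -0.007, 0.871]
wrist_force: [1.8, -2.3, 5.5]
width: 0.0394
finger_force: 30.0
```

```bash
python3 r.py
```

```text
12.78 [ 0.5791 -0.1113  0.1674] yaw 0.8714 F [ 1.77 -2.3   5.46] T [-0.709 -0.309 -0.155] -0.187
```

drive_tool(
  series=[
    [0.038, [0, 0, 0], [0, 0, -0.02]],
    [0.038, [0, 0, 0], [0, 0, -0.04]],
    [0.038, [0, 0, 0], [0, 0, -0.04]],
  ],
)

```text
time: 13.15
tool_pos: [0.5791, -0.1112, 0.1674]
ee_rot: [3.128, -0.006, 0.911]
wrist_force: [1.0, -3.3, 6.1]
width: 0.0394
finger_force: 30.0
```

```bash
python3 r.py
```

```text
13.15 [ 0.5791 -0.1112  0.1674] yaw 0.9114 F [ 0.99 -3.25  6.12] T [-0.717 -0.378 -0.171] -0.183
```

drive_tool(
  series=[
    [0.038, [0, 0, 0], [0, 0, -0.02]],
    [0.038, [0, 0, 0], [0, 0, -0.04]],
    [0.038, [0, 0, 0], [0, 0, -0.04]],
  ],
)

```text
time: 13.52
tool_pos: [0.5791, -0.1112, 0.1674]
ee_rot: [3.127, -0.006, 0.951]
wrist_force: [1.1, -2.5, 5.7]
width: 0.0393
finger_force: 30.0
```

```bash
python3 r.py
```

```text
13.53 [ 0.5791 -0.1112  0.1674] yaw 0.9514 F [ 1.1  -2.51  5.73] T [-0.69  -0.355 -0.177] -0.187
```

drive_tool(
  series=[
    [0.038, [0, 0, 0], [0, 0, -0.02]],
    [0.038, [0, 0, 0], [0, 0, -0.04]],
    [0.038, [0, 0, 0], [0, 0, -0.04]],
  ],
)

```text
time: 13.9
tool_pos: [0.5792, -0.1112, 0.1675]
ee_rot: [3.127, -0.005, 0.992]
wrist_force: [2.0, -3.3, 6.3]
width: 0.0395
finger_force: 30.0
```

```bash
python3 r.py
```

```text
13.9 [ 0.5792 -0.1112  0.1675] yaw 0.9915 F [ 2.03 -3.32  6.29] T [-0.654 -0.348 -0.212] -0.182
```

drive_tool(
  series=[
    [0.038, [0, 0, 0], [0, 0, -0.02]],
    [0.038, [0, 0, 0], [0, 0, -0.04]],
    [0.038, [0, 0, 0], [0, 0, -0.04]],
  ],
)

```text
time: 14.28
tool_pos: [0.5792, -0.1112, 0.1675]
ee_rot: [3.127, -0.005, 1.031]
wrist_force: [1.3, -3.8, 5.7]
width: 0.0393
finger_force: 30.0
```

```bash
python3 r.py
```

```text
14.28 [ 0.5792 -0.1112  0.1675] yaw 1.0315 F [ 1.32 -3.77  5.68] T [-0.621 -0.381 -0.178] -0.186
```

drive_tool(
  series=[
    [0.038, [0, 0, 0], [0, 0, -0.02]],
    [0.038, [0, 0, 0], [0, 0, -0.04]],
    [0.038, [0, 0, 0], [0, 0, -0.04]],
  ],
)

```text
time: 14.65
tool_pos: [0.5792, -0.1112, 0.1675]
ee_rot: [3.127, -0.004, 1.071]
wrist_force: [2.2, -3.5, 5.9]
width: 0.0397
finger_force: 30.0
```

```bash
python3 r.py
```

```text
14.65 [ 0.5792 -0.1112  0.1675] yaw 1.0713 F [ 2.17 -3.53  5.88] T [-0.639 -0.405 -0.222] -0.253
```

drive_tool(
  series=[
    [0.038, [0, 0, 0], [0, 0, -0.008]],
    [0.038, [0, 0, 0], [0, 0, -0.008]],
  ],
)

```text
time: 14.9
tool_pos: [0.5792, -0.1112, 0.1676]
ee_rot: [3.127, -0.004, 1.079]
wrist_force: [1.7, -2.6, 6.7]
width: 0.039
finger_force: 30.0
```

```bash
python3 r.py
```

```text
14.9 [ 0.5792 -0.1112  0.1676] yaw 1.0791 F [ 1.69 -2.61  6.68] T [-0.632 -0.4   -0.263] -0.273
```

drive_tool(
  series=[
    [0.038, [0, 0, -0.001], [0, 0, 0]],
    [0.038, [0, 0, -0.0025], [0, 0, 0]],
    [0.038, [0, 0, -0.0025], [0, 0, 0]],
  ],
)

```text
time: 15.28
tool_pos: [0.5792, -0.1111, 0.169]
ee_rot: [3.127, -0.004, 1.08]
wrist_force: [3.5, -3.5, 3.5]
width: 0.0395
finger_force: 30.0
```

```bash
python3 r.py
```

```text
15.28 [ 0.5792 -0.1111  0.169 ] yaw 1.0803 F [ 3.54 -3.49  3.46] T [-0.89  -0.935 -0.251] -0.233
```

drive_tool(
  series=[
    [0.038, [0, 0, -0.0015], [0, 0, 0]],
    [0.038, [0, 0, -0.0025], [0, 0, 0]],
    [0.038, [0, 0, -0.0025], [0, 0, 0]],
  ],
)

```text
time: 15.65
tool_pos: [0.5791, -0.1111, 0.1702]
ee_rot: [3.128, -0.004, 1.08]
wrist_force: [5.0, -3.3, -0.6]
width: 0.0394
finger_force: 30.0
```

```bash
python3 r.py
```

```text
15.65 [ 0.5791 -0.1111  0.1702] yaw 1.0804 F [ 4.96 -3.35 -0.57] T [-0.956 -1.227 -0.27 ] -0.205
```

drive_tool(
  series=[
    [0.038, [0, 0, -0.0015], [0, 0, 0]],
    [0.038, [0, 0, -0.0025], [0, 0, 0]],
    [0.038, [0, 0, -0.0025], [0, 0, 0]],
  ],
)

```text
time: 16.02
tool_pos: [0.5791, -0.1109, 0.1712]
ee_rot: [3.129, -0.004, 1.081]
wrist_force: [6.9, -4.0, -5.2]
width: 0.0392
finger_force: 30.0
```

```bash
python3 r.py
```

```text
16.02 [ 0.5791 -0.1109  0.1712] yaw 1.0805 F [ 6.92 -3.99 -5.22] T [-1.041 -1.662 -0.16 ] -0.187
```

drive_tool(
  series=[
    [0.038, [0, 0, 0.002], [0, 0, 0]],
    [0.038, [0, 0, 0.003], [0, 0, 0]],
    [0.038, [0, 0, 0.003], [0, 0, -0.01]],
    [0.038, [0, 0, 0.003], [0, 0, -0.01]],
  ],
)

```text
time: 16.52
tool_pos: [0.5793, -0.1109, 0.1709]
ee_rot: [3.127, -0.005, 1.091]
wrist_force: [4.2, -3.3, 2.1]
width: 0.0396
finger_force: 30.0
```

```bash
python3 r.py; python3 -c "
from h import *
im=imaging.snapshot('side'); crop(im,'c6.png',240,120,80,80,7)"
```

```text
16.52 [ 0.5793 -0.1109  0.1709] yaw 1.0908 F [ 4.19 -3.34  2.08] T [-0.792 -1.117 -0.238] -0.255
```

View pics/c6.png

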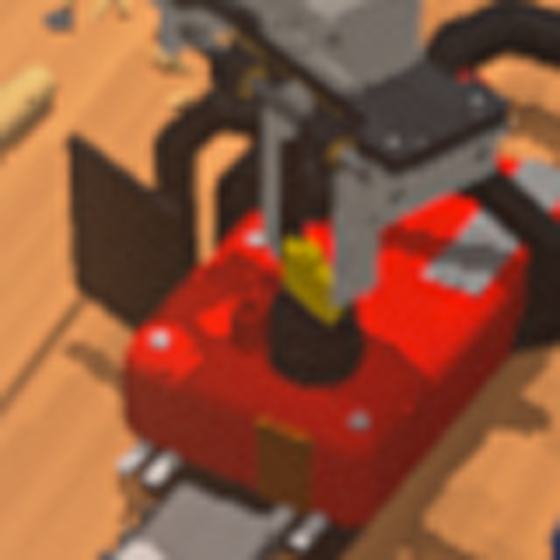

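drive_tool(
  series=[
    [0.038, [0, 0.001, 0], [0, 0, 0]],
    [0.038, [0, 0.0018, 0], [0, 0, 0]],
    [0.038, [0, 0.0018, -0.0015], [0, 0, 0]],
    [0.038, [0, 0.0018, -0.002], [0, 0, 0]],
  ],
)

```text
time: 17.08
tool_pos: [0.5795, -0.1111, 0.1711]
ee_rot: [3.132, -0.004, 1.092]
wrist_force: [4.6, -2.7, -2.0]
width: 0.0391
finger_force: 30.0
```

```bash
python3 r.py
```

```text
17.07 [ 0.5795 -0.1111  0.1711] yaw 1.0917 F [ 4.6  -2.69 -2.  ] T [-0.719 -1.172 -0.302] -0.245
```

drive_tool(
  series=[
    [0.038, [0, 0, 0], [0.006, 0, 0]],
    [0.038, [0, 0, 0], [0.013, 0, 0]],
    [0.038, [0, 0, 0], [0.013, 0, 0]],
  ],
)

```text
time: 17.45
tool_pos: [0.5801, -0.1114, 0.1711]
ee_rot: [-3.139, -0.004, 1.092]
wrist_force: [6.6, -2.6, -1.6]
width: 0.0397
finger_force: 30.0
```

```bash
python3 r.py
```

```text
17.45 [ 0.5801 -0.1114  0.1711] yaw 1.0916 F [ 6.64 -2.57 -1.6 ] T [-0.877 -1.414 -0.281] -0.251
```

drive_tool(
  series=[
    [0.038, [0, 0.001, 0], [0, 0, 0]],
    [0.038, [0, 0.002, 0], [0, 0, 0]],
    [0.038, [0, 0.002, 0], [0, 0, 0]],
  ],
)

```text
time: 17.82
tool_pos: [0.5805, -0.1116, 0.1711]
ee_rot: [-3.136, -0.004, 1.092]
wrist_force: [2.7, -1.1, -3.1]
width: 0.0391
finger_force: 30.0
```

```bash
python3 r.py
```

```text
17.82 [ 0.5805 -0.1116  0.1711] yaw 1.0919 F [ 2.72 -1.07 -3.05] T [-0.419 -0.705 -0.239] -0.238
```

drive_tool(
  series=[
    [0.038, [0, 0.001, -0.001], [0, 0, 0]],
    [0.038, [0, 0.001, -0.002], [0, 0, 0]],
    [0.038, [0, 0.001, -0.002], [0, 0, 0]],
  ],
)

```text
time: 18.2
tool_pos: [0.5808, -0.112, 0.1737]
ee_rot: [-3.135, -0.003, 1.092]
wrist_force: [-1.3, -0.2, -3.2]
width: 0.0393
finger_force: 30.0
```

```bash
python3 r.py
```

```text
18.2 [ 0.5808 -0.112   0.1737] yaw 1.0923 F [-1.27 -0.16 -3.16] T [ 0.015  0.29  -0.029] -0.075
```

drive_tool(
  series=[
    [0.038, [0, 0, -0.002], [0, 0, 0]],
    [0.038, [0, 0, -0.004], [0, 0, 0]],
    [0.038, [0, 0, -0.004], [0, 0, 0]],
  ],
)

```text
time: 18.58
tool_pos: [0.5819, -0.1126, 0.1795]
ee_rot: [-3.139, -0.004, 1.092]
wrist_force: [-3.2, 0.2, 1.4]
width: 0.0394
finger_force: 30.0
```

```bash
python3 r.py
```

```text
18.57 [ 0.5819 -0.1126  0.1795] yaw 1.092 F [-3.24  0.16  1.38] T [-0.019  0.646  0.016] 0.006
```

drive_tool(
  series=[
    [0.038, [0, -0.001, -0.005], [0, 0, 0]],
    [0.038, [0, -0.001, -0.012], [0, 0, 0]],
    [0.038, [0, -0.001, -0.025], [0, 0, 0]],
    [0.038, [0, -0.001, -0.045], [0, 0, 0]],
    [0.038, [0, -0.001, -0.06], [0, 0, 0]],
  ],
)

```text
time: 19.2
tool_pos: [0.5818, -0.1126, 0.2405]
ee_rot: [-3.141, -0.004, 1.092]
wrist_force: [0.0, -0.9, -0.5]
width: 0.0393
finger_force: 30.0
```

```bash
python3 r.py; python3 - <<'E'
from h import *
im=imaging.snapshot('side'); crop(im,'c7.png',220,80,120,120,4.5)
o=robot.get_obs(); print(o['joint_positions'])
R=lambda y:Ro.from_euler('xyz',[np.pi,0,y])
go([.395,.26,.24],R(1.09)); go([.58,-.11,.24],R(1.09))
# tray corner check via side
for p in((318,264),(277,259),(258,304),(298,316)): print(onz('side',*p,.022))
E
```

```text
19.2 [ 0.5818 -0.1126  0.2405] yaw 1.0919 F [ 0.05 -0.91 -0.5 ] T [-0.025 -0.053 -0.055] -0.001
[-0.28918157  0.17892491  1.24399103  0.00441159  1.71420039  0.19035434]
shift [ 0.2444 -0.3383  0.0029] turn [ 0.0036 -0.0051  0.0019]
shift [ 0.0013 -0.0036  0.0028] turn [ 0.0036 -0.0051  0.0019]
[0.34695774 0.16207199 0.022     ]
[0.46680073 0.19560807 0.022     ]
[0.4492713  0.36313381 0.022     ]
[0.33247208 0.35255598 0.022     ]
```

View pics/c7.png

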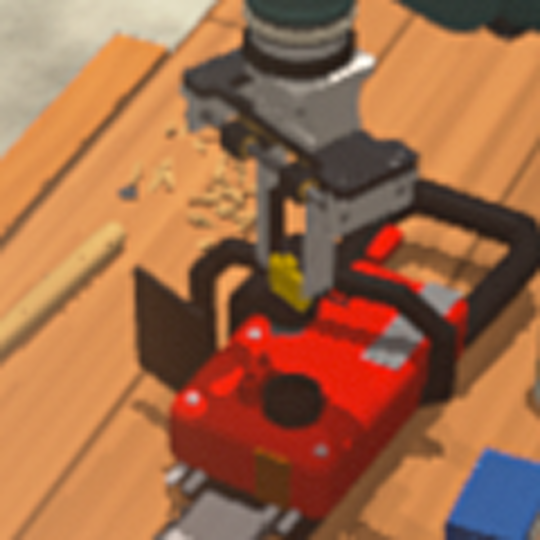

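drive_tool(
  series=[
    [0.038, [0.02, -0.028, 0], [0, 0, 0]],
    [0.038, [0.05, -0.07, 0], [0, 0, 0]],
    [0.038, [0.08, -0.11, 0], [0, 0, 0]],
    [0.038, [0.11, -0.152, 0], [0, 0, 0]],
    [0.038, [0.14, -0.194, 0], [0, 0, 0]],
  ],
)

```text
time: 19.88
tool_pos: [0.4728, 0.1026, 0.2397]
ee_rot: [-3.139, -0.005, 1.091]
wrist_force: [1.0, 0.0, 0.2]
width: 0.0394
finger_force: 30.0
```

drive_tool(
  series=[
    [0.038, [0.03, -0.04, 0], [0, 0, 0]],
    [0.038, [0.06, -0.083, 0.0], [0, 0, 0]],
    [0.038, [0.09, -0.125, 0.01], [0, 0, 0]],
    [0.038, [0.105, -0.146, 0.03], [0, 0, 0]],
    [0.038, [0.105, -0.146, 0.06], [0, 0, 0]],
  ],
)

```text
time: 20.5
tool_pos: [0.392, 0.2641, 0.181]
ee_rot: [-3.141, -0.007, 1.096]
wrist_force: [0.1, -0.6, -1.3]
width: 0.0393
finger_force: 30.0
```

```bash
python3 r.py; python3 - <<'E'
from h import *
go([.396,.263,.082],Ro.from_euler('xyz',[np.pi,0,1.092]))
E
```

```text
20.5 [0.392  0.2641 0.181 ] yaw 1.0955 F [ 0.12 -0.57 -1.32] T [-0.059 -0.101  0.002] 0.077
shift [0.0002 0.0041 0.099 ] turn [-0.0011 -0.0069  0.0035]
```

drive_tool(
  series=[
    [0.038, [0, 0.002, 0.03], [0, -0.003, 0]],
    [0.038, [0, 0.003, 0.06], [0, -0.006, 0]],
    [0.038, [0, 0.003, 0.085], [0, -0.006, 0]],
    [0.038, [0, 0.003, 0.097], [0, -0.006, 0]],
    [0.038, [0, 0.003, 0.097], [0, -0.006, 0]],
  ],
)

```text
time: 21.12
tool_pos: [0.3947, 0.2608, 0.0828]
ee_rot: [-3.138, 0.003, 1.092]
wrist_force: [-0.4, 0.2, -0.3]
width: 0.0394
finger_force: 30.0
```

```bash
python3 r.py; python3 - <<'E'
from h import *
a=imaging.snapshot('top');b=imaging.snapshot('side')
a=cv2.resize(a[190:290,160:260],(400,400),interpolation=2); b=cv2.resize(b[230:330,230:330],(400,400),interpolation=2)
cv2.imwrite('pics/c8.png',cv2.cvtColor(np.hstack([a,b]),4))
E
```

```text
21.12 [0.3947 0.2608 0.0828] yaw 1.0918 F [-0.44  0.16 -0.29] T [-0.033 -0.038  0.017] -0.0
```

View pics/c8.png

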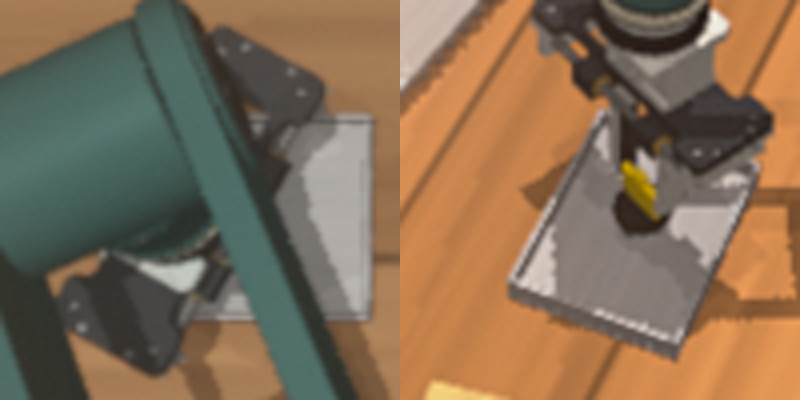

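drive_tool(
  series=[
    [0.038, [0, 0, 0.002], [0, 0, 0]],
    [0.038, [0, 0, 0.004], [0, 0, 0]],
    [0.038, [0, 0, 0.006], [0, 0, 0]],
    [0.038, [0, 0, 0.006], [0, 0, 0]],
  ],
)

```text
time: 21.72
tool_pos: [0.3948, 0.2609, 0.0771]
ee_rot: [-3.139, 0.002, 1.092]
wrist_force: [0.4, 0.2, -0.4]
width: 0.0394
finger_force: 30.0
```

```bash
python3 r.py
```

```text
21.73 [0.3948 0.2609 0.0771] yaw 1.0918 F [ 0.4   0.21 -0.4 ] T [-0.016 -0.008 -0.026] -0.0
```

drive_tool(
  series=[
    [0.038, [0, 0, 0.0015], [0, 0, 0]],
    [0.038, [0, 0, 0.003], [0, 0, 0]],
    [0.038, [0, 0, 0.003], [0, 0, 0]],
  ],
)

```text
time: 22.1
tool_pos: [0.3948, 0.261, 0.0741]
ee_rot: [-3.139, 0.002, 1.092]
wrist_force: [0.6, -0.7, -0.2]
width: 0.0394
finger_force: 30.0
```

```bash
python3 r.py
```

```text
22.1 [0.3948 0.261  0.0741] yaw 1.0918 F [ 0.63 -0.69 -0.21] T [-0.024 -0.036  0.012] -0.0
```

drive_tool(
  series=[
    [0.038, [0, 0, 0.001], [0, 0, 0]],
    [0.038, [0, 0, 0.002], [0, 0, 0]],
    [0.038, [0, 0, 0.002], [0, 0, 0]],
  ],
)

```text
time: 22.48
tool_pos: [0.3949, 0.261, 0.0722]
ee_rot: [-3.139, 0.002, 1.092]
wrist_force: [0.2, -1.0, -0.7]
width: 0.0397
finger_force: 30.0
```

```bash
python3 r.py
```

```text
22.48 [0.3949 0.261  0.0722] yaw 1.0919 F [ 0.18 -0.99 -0.66] T [-0.024 -0.066 -0.004] -0.0
```

drive_tool(
  series=[
    [0.038, [0, 0, 0.001], [0, 0, 0]],
    [0.038, [0, 0, 0.002], [0, 0, 0]],
    [0.038, [0, 0, 0.002], [0, 0, 0]],
  ],
)

```text
time: 22.85
tool_pos: [0.3951, 0.2611, 0.0712]
ee_rot: [-3.139, 0.002, 1.092]
wrist_force: [-1.6, -1.4, 4.2]
width: 0.0394
finger_force: 30.0
```

```bash
python3 r.py
```

```text
22.85 [0.3951 0.2611 0.0712] yaw 1.0919 F [-1.55 -1.37  4.2 ] T [-0.218  0.37   0.012] 0.015
```

Contact felt (4 N at z = 71 mm, as expected). Back off slightly, release and retreat.

drive_tool(
  series=[
    [0.038, [0, 0, -0.001], [0, 0, 0]],
    [0.046, [0, 0, -0.001], [0, 0, 0]],
    [0.056, [0, 0, -0.001], [0, 0, 0]],
    [0.064, [0, 0, -0.001], [0, 0, 0]],
    [0.064, [0, 0, -0.001], [0, 0, 0]],
  ],
)

```text
time: 23.48
tool_pos: [0.395, 0.261, 0.0712]
ee_rot: [-3.139, 0.002, 1.092]
wrist_force: [-0.4, 0.1, 0.7]
width: 0.0639
finger_force: 0.0
```

drive_tool(
  series=[
    [0.064, [0, 0, -0.01], [0, 0, 0]],
    [0.064, [0, 0, -0.04], [0, 0, 0]],
    [0.064, [0, 0, -0.09], [0, 0, 0]],
    [0.064, [0, 0, -0.14], [0, 0, 0]],
    [0.064, [0, 0, -0.17], [0, 0, 0]],
  ],
)

```text
time: 24.1
tool_pos: [0.3963, 0.2615, 0.2454]
ee_rot: [3.141, -0.002, 1.092]
wrist_force: [0.5, 0.3, 0.0]
width: 0.064
finger_force: 0.0
```

```bash
python3 r.py; python3 - <<'E'
from h import *
b=imaging.snapshot('side'); crop(b,'c9.png',220,220,120,120,4)
E
```

```text
24.1 [0.3963 0.2615 0.2454] yaw 1.0919 F [0.47 0.35 0.05] T [-0.026 -0.024  0.033] -0.001
```

View pics/c9.png

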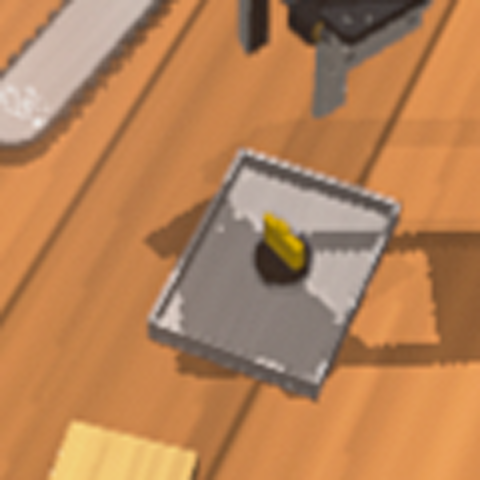

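The picture shows the cap standing upright near the tray's centre (crop pixel 282,255) and the gripper well clear of it.

```bash
python3 -c "
from bench import robot
print(robot.close_job())"
```

```text
the job is handed in; nothing more can be done
None
```

The oil filler is open: I flipped the tab upright, unscrewed the cap about 69° to the stop, lifted it out, and left it standing upright and released near the tray's centre; the job is handed in (24 s on the robot's clock), but no verdict came back.

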